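Clamp a carved press mould in the cam jig

TASK

The carved wooden press mould that lies beside the plywood cam jig has to be clamped in it for cleaning. First swing the jig's red lever fully open, then lift the wooden shaping stick out of the jig and lay it on the table clear of the jig; lay the mould, carved face up, in the jig flat against the two side dogs, between the rubber end pad and the cam, and finally push the lever through its quarter turn to the end stop so that the cam holds the mould tight. Leave the mug, the sweets box and the orange mould box where they stand.

Things in the scene. Friction and masses are not known exactly. Their poses are not given: they have to be found in the camera images.
- jig: Bench jig, fixed to the table. Origin on the table; its plywood base spans x -72..+64, y -130..+150 mm in the jig's own axes, top (the bed) at z = 18 mm. Two aluminium side dogs, 20 mm above the bed, have their faces at x = +29 mm (backs at +51) and span y -62..-18 and +73..+107 mm, an open gap of 91 mm between them. At x < -29 mm the bed is open. End block at y 120..142 mm, 24 mm high.
- stop_pad: Spring-backed black rubber pad on the jig's end block, 46 mm wide, 2 to 22 mm above the bed. Origin: middle of its face at bed height, at jig x 0, y +108 mm; axes as the jig's. It gives way towards the jig's +y by up to 5 mm (7 N at first, then 7 N more per mm). With the lever open 167 mm are free between pad and cam (cam edge at jig y -59 mm); clamped, the cam edge reaches y -50 mm.
- bed (a point): Where the centre of the mould's underside lies once clamped against the dogs: on the bed at jig x 0, y +30, z 18 mm; axes are the jig's, the mould's length lies along y.
- cam (a joint): Lever angle, rad. 0 = fully open: handle points along the jig's -y, away from the bed. Grows clockwise seen from above; 1.571 = clamped, at the end stop: handle along the jig's -x. The hinge is stiff (0.25 N m) and stays where left; tightening on the mould takes up to about 0.6 N m more (in all some 3 to 9 N at the grip). The turning cam also rubs the mould towards the dogs.
- handle (a point): Point on the red handle's axis, 105 mm from the lever's pivot (which is at jig x 0, y -86 mm), 48.5 mm above the table. The red grip is round, 18 to 23 mm thick, from 50 to 130 mm from the pivot; a bar 17 mm wide joins it to the steel cam (disc 52 mm across, 24 mm high). Two 8 mm steel dowels, 34 mm above the bed, stand 36 mm from the pivot as the lever's stops.
- press_mould: Loose carved wooden press mould, 58 (x) x 160 (y) x 27 mm, two flower shapes carved in its top; origin at the centre of its underside, z up. Either way round is right. Starts beside the jig, at its left or (partly on the thin purple mat) its right; 0.09 to 0.22 kg. A like one far off at the right edge is not meant.
- shaping_stick: Loose wooden shaping stick, 28 (x) x 105 (y) x 25 mm, lying in the jig's bed; origin at the centre of its underside.
- mug: Bystander: cream mug with a sprig pattern, 92 x 127 x 95 mm, standing behind the right end of the jig; origin at the centre of its underside.
- sweets_box: Bystander: clear lidded box with two sweets, 101 x 97 x 66 mm, behind the jig; origin at the centre of its underside.
- mould_box: Bystander: clear box with an orange block in it, 58 (x) x 138 (y) x 34 mm, on the other side of the jig from the mould; origin at the centre of its underside.
Not all that is in view belongs to the job. Several things have the shape of the press_mould; the one meant has the colours described above.

How it is judged:
On the way, in this order (a step that is already met when the one before it is completed fails the run):
1. the lever is fully open (value of joint cam below 0.12 rad), for 0.2 s.
2. the shaping stick is lifted out of the jig, with the lever open (height (world z) of shaping_stick above 0.045 m and value of joint cam below 0.3 rad), for 0.1 s.
3. the mould lies flat in the bed of the jig, with the lever still open (z of press_mould in the frame of bed between -0.004 and 0.004 m and horizontal distance between press_mould and bed below 0.02 m and value of joint cam below 0.3 rad), for 0.2 s.
At the end, for the whole second after the job is handed in: The lever is at its end stop (within 4 degrees) and the mould is held tight between cam and rubber pad (over 5 N on the pad), flat on the bed, carved face up, within 6 mm of its place against the dogs and square to within 2.3 degrees; the stick lies at rest on the table off the jig (value of joint cam above 1.5 rad and contact force between stop_pad and press_mould above 5 N and horizontal distance between press_mould and bed below 0.006 m and z of press_mould in the frame of bed below 0.003 m and angle between the y axis of press_mould and the y axis of jig, either way round below 0.04 rad and angle between press_mould's own z axis and vertical below 0.05 rad and height (world z) of shaping_stick below 0.03 m and linear speed of shaping_stick below 0.02 m/s and (x of shaping_stick in the frame of jig below -0.085 m or x of shaping_stick in the frame of jig above 0.075 m or y of shaping_stick in the frame of jig below -0.145 m or y of shaping_stick in the frame of jig above 0.165 m) and contact force between shaping_stick and jig below 0.05 N); the robot touches nothing.
It fails at once if the mug, the sweets box or the orange mould box is shifted by more than 2 cm (distance of any of mug, sweets_box, mould_box from where it was at the start of the episode above 0.02 m).
It fails at once if the mould is turned over or stood on edge (angle between press_mould's own z axis and vertical above 0.8 rad).
It also fails if it takes over 72 s, if anything falls off the work surface, if the arm or the gripper's body presses on something with over 40 N, if the wrist force passes 120 N, or if a joint passes its speed limit or range.

ROBOT

A 7-joint arm with a two-finger parallel gripper is mounted at the origin on a cart in front of the work surface, level with it; the furniture and walls round the work are solid. World frame = base frame: x ahead of the robot, y to its left, z up, the work surface at z = 0. Lengths are in m, angles in rad, forces in N, time in s.
With the tool pointing down it reaches from about 0.4 to 0.85 m from the base axis. Payload 4.4 kg.
Tool frame: the origin (TCP) lies midway between the tips of the shut fingers; the grasp point (between the pads) lies robot.grip_point_offset behind it (robot.grip_point_offset is the distance from the TCP to the grasp point, in m); z points along the fingers, y is the direction in which the jaws open and shut (so a half turn about z gives the same grasp; the last joint's range is limited). The gripper opens to 94 mm and grips with 3 to 60 N. Pads are 16 mm wide; open, the fingers measure 119 mm over their backs; the gripper's body (75 mm by 177 mm) begins 78 mm behind the grasp point.
Start: joints at [1.209, 0.628, 0.038, 1.517, -0.027, 0.996, -0.02], TCP at [0.19, -0.622, 0.166] pointing down, gripper open.
Joint ranges: [-3.06, 3.06], [-0.37, 2.12], [-1.25, 1.32], [0.18, 2.47], [-1.1, 4.24], [0.23, 1.98], [-2.94, 2.94]. Speed limits (rad/s): [2.57, 2.57, 3.14, 3.14, 3.14, 3.14, 3.14].

INTERFACE

Orientations are given as a rotation vector (axis times angle).
In Python, from bench import sense, eyes, sign_off, finder, robot gives the robot as it stands.
- The arm moves only by the tool carry_out, never from a script. Its argument "motion" is a list that holds one entry, the list of rows, each a list of 7 numbers: the shift along the world's x, y, z in m, then the turn, a rotation vector about the world's x, y, z in degrees, then the opening, from -1 (shut) to 1 (fully open). A call has 1 to 10 rows; each row is the pose to reach, as a shift and turn from the pose commanded when the call began; what a row does not reach only later rows make up. A row lasts 1/8 s, in which the tool goes at most 62.5 mm and 10.7 degrees, less where a joint would pass 70% of its speed; a pose out of reach is approached as far as the arm can. A call with a gripper value outside its range is refused whole. The fingers move at their own pace and stop on an object; "newtons" is the grip in N (left out, the last holds). Time passes only in rows, so rows that repeat a pose let the fingers close. It gives the time, the measured TCP pose, the force and the opening at its end, in the units of the state.
- sense(): the state, without advancing time (a new reading comes with each control period).
- eyes.get_image(name): name is "side" or "top"; returns the picture (384x512x3 uint8, red, green, blue); there is no depth.
- eyes.calibration(name): a dict with "camera_matrix" (3x3 intrinsics, pixels), "k1" (the pictures are not rectified: a ray, as slopes to the right and down, at radius r is drawn at 1 + k1 r^2 times it, then the intrinsics apply), "R" (3x3) and "t" (3): a world point X has camera coordinates R X + t. Camera axes: x right, y down, z forward; pixel columns grow to the right and rows downward; lengths in m; the calibration is good to about 2 mm. A picture is of the moment at which its call begins. calibration takes no time and is no camera call.
- sign_off(): hands the job in, once; it reports no verdict.
Trained networks look in the newest picture that a camera, given by its name, has taken for a name from the list of things; names that differ only in an ending like _2 or _b are one class to them, and where a whole thing is asked for, a point or a joint stands for the part that bears it (a point fixed in the world has none). Each returns a list of dicts, best first, with "conf" (0 to 1); they miss things now and then, are a little off and sometimes report something else, mostly with a low value. They report only what shows in the picture. A call takes as long as a camera call. They do not tell look-alikes from the thing itself.
- finder.masks_of(camera, label): "mask" (384x512 bool, what is visible of it).
- finder.place_of(camera, label): "location" ([x, y, z] in m, in world coordinates, good to about 4 mm: a listed point, or the origin of a listed thing).
The state is a dict: "clock": time; "q": joint angles; "joint_velocities": joint speeds; "joint_efforts": joint torques, N m; "eef_pos": TCP position; "tcp_rot": TCP orientation; "contact_force": force on the tool from outside, world axes, zero at the start; "moment": the same for the moment, N m; "finger_gap": finger opening in m.
Only numpy, scipy, OpenCV 4.12 (cv2) and the standard library are available. Lean on these libraries where they do the work, as an engineer would, in place of code of your own. Each camera call takes 0.05 s, during which the arm holds its last target. There are 200 camera calls.

## Working session

There is one attempt and no reset: what is moved stays moved. The work goes in short steps, Python scripts to look and compute and a tool call to move; the robot and the scene stay as the last step left them, time stands still between calls to the robot, and variables do not carry over. Pictures are saved under pics/ and viewed, on a budget of 10 in all, crops included, one or two more only if the job needs it, and the job is handed in when it is done.

Besides the shell and the picture viewer there is one more tool, called after "Emit:" by a JSON object that holds its "api" and its "payload". carry_out: Moves the arm, as the interface text tells. Its arguments: {"type":"object","properties":{"motion":{"type":"array"},"newtons":{"type":"number"}},"required":["motion"]}

```bash
ls; mkdir -p pics; python3 - <<'E'
from bench import sense, eyes, finder, robot
import cv2
for n in ("top","side"):
    im=eyes.get_image(n); cv2.imwrite(f"pics/{n}0.png",im[:,:,::-1])
    c=eyes.calibration(n); print(n,c['camera_matrix'],c['k1'],c['R'],c['t'])
    for l in ["jig","stop_pad","bed","handle","press_mould","shaping_stick","mug","sweets_box","mould_box"]:
        try: print(n,l,[(round(d['conf'],2),[round(float(v),3) for v in d['location']]) for d in finder.place_of(n,l)])
        except Exception as e: print(l,e)
s=sense(); print(s['clock'],s['eef_pos'],s['tcp_rot'],s['finger_gap'],s['contact_force'],robot.grip_point_offset)
E
```

```text
pics
top [[355.62953315   0.         251.40588586]
 [  0.         355.62953315 192.36381486]
 [  0.           0.           1.        ]] -0.057020118124309016 [[ 0.00291699 -0.99999317  0.00226914]
 [-0.98464708 -0.00326825 -0.17452635]
 [ 0.17453258 -0.00172521 -0.98464989]] [-0.06784486  0.62321201  1.0832604 ]
top jig [(0.67, [0.579, 0.018, -0.001])]
top stop_pad [(0.6, [0.57, 0.131, 0.017])]
top bed [(0.76, [0.575, 0.047, 0.015])]
top handle [(0.98, [0.511, -0.144, 0.047])]
top press_mould [(0.94, [0.644, 0.291, 0.001]), (0.65, [0.455, 0.261, -0.006])]
top shaping_stick [(0.76, [0.561, 0.045, 0.018])]
top mug [(0.84, [0.724, -0.138, -0.0])]
top sweets_box [(0.96, [0.726, 0.048, 0.0])]
top mould_box [(0.88, [0.456, -0.404, -0.0])]
side [[378.05647927   0.         260.86936738]
 [  0.         378.05647927 189.8069718 ]
 [  0.           0.           1.        ]] -0.05845005016037472 [[ 0.99895829  0.04055936 -0.0209112 ]
 [ 0.00957447 -0.63434553 -0.77299035]
 [-0.04461692  0.7719849  -0.63407306]] [-0.61096653 -0.01562668  1.20784335]
side jig [(0.91, [0.577, 0.02, 0.001])]
side stop_pad [(0.51, [0.575, 0.132, 0.017])]
side bed [(0.77, [0.579, 0.045, 0.015])]
side handle [(0.78, [0.512, -0.142, 0.049]), (0.52, [0.726, -0.135, -0.003]), (0.15, [0.58, 0.021, -0.0])]
side press_mould [(0.92, [0.457, 0.261, 0.002]), (0.83, [0.643, 0.29, 0.001])]
side shaping_stick [(0.57, [0.564, 0.044, 0.016]), (0.35, [0.581, 0.023, -0.001])]
side mug [(0.59, [0.727, -0.133, -0.001])]
side sweets_box [(0.78, [0.727, 0.043, -0.002])]
side mould_box [(0.95, [0.456, -0.402, 0.003])]
1.0 [ 0.18951703 -0.62178518  0.16580523] [3.10725333e+00 4.62900883e-01 6.79463216e-05] 0.09413841662976735 [-0.20730905 -0.77138504  1.25422892] 0.0188
```

View pics/top0.png

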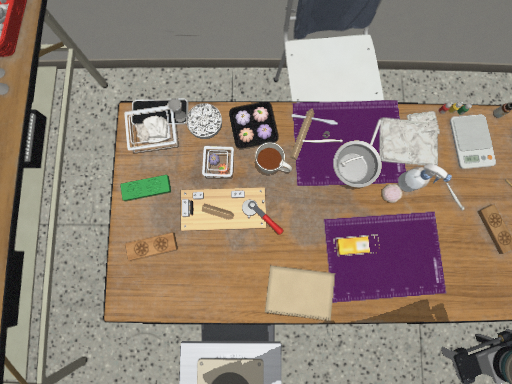

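View pics/side0.png

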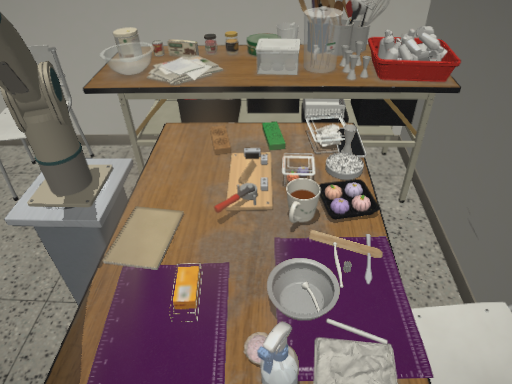

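Candidates for the mould (top view): brown carved block at (151,246), left of the jig; green block at (145,188); brown one at the far right edge (495,228). The first fits: wooden, carved and beside the jig. Green is the wrong colour, and the right-edge one is excluded by the task. I'll confirm in a crop and measure angles.

```bash
cat > h.py <<'E'
import numpy as np, cv2
from bench import sense, eyes, finder, robot
def to_plane(cam, px, z):
    c=eyes.calibration(cam); K=np.array(c['camera_matrix']);R=np.array(c['R']);t=np.array(c['t'])
    p=cv2.undistortPoints(np.float64(px).reshape(-1,1,2),K,np.array([c['k1'],0,0,0,0.])).reshape(-1,2)
    d=np.c_[p,np.ones(len(p))]@R; o=-R.T@t
    return (o+d*((z-o[2])/d[:,2])[:,None])[:,:2]
def rect(cam,label,z,near=None):
    out=[]
    for m in finder.masks_of(cam,label):
        M=m['mask'].astype(np.uint8)
        cs=cv2.findContours(M,cv2.RETR_EXTERNAL,cv2.CHAIN_APPROX_NONE)[0]
        c=max(cs,key=cv2.contourArea).reshape(-1,2)
        w=to_plane(cam,c,z); (cx,cy),(a,b),_=r=cv2.minAreaRect(np.float32(w))
        B=cv2.boxPoints(r); e=max((B[1]-B[0],B[2]-B[1]),key=np.linalg.norm)
        if e[1]<0:e=-e
        yaw=np.degrees(np.arctan2(-e[0],e[1]))
        out.append((round(m['conf'],2),c.mean(0).round().tolist(),[round(cx,4),round(cy,4)],[round(a,3),round(b,3)],round(yaw,1)))
    return out
def pose():
    s=sense(); print(round(s['clock'],2),np.round(s['eef_pos'],4),np.round(s['tcp_rot'],3),'gap',round(s['finger_gap'],4),'F',np.round(s['contact_force'],1))
E
python3 - <<'E'
from h import *
for cam in("top","side"):
    im=eyes.get_image(cam)
    for l,z in [("jig",.018),("press_mould",.027),("shaping_stick",.043),("handle",.0485),("mould_box",.034)]:
        print(cam,l,rect(cam,l,z))
    if cam=="top": cv2.imwrite("pics/crop1.png",cv2.resize(im[140:270,110:300,::-1],None,fx=4,fy=4,interpolation=cv2.INTER_CUBIC))
E
```

```text
top jig [(0.94, [228.0, 211.0], [0.5702, 0.0008], [0.155, 0.333], np.float32(0.2)), (0.29, [261.0, 215.0], [0.5438, -0.0971], [0.155, 0.049], np.float32(-45.2))]
top press_mould [(0.78, [150.0, 246.0], [0.4515, 0.2574], [0.06, 0.162], np.float32(12.5)), (0.72, [145.0, 188.0], [0.644, 0.2858], [0.068, 0.166], np.float32(10.5)), (0.44, [191.0, 208.0], [0.5776, 0.1324], [0.036, 0.01], np.float32(-88.2))]
top shaping_stick [(0.79, [217.0, 211.0], [0.563, 0.0432], [0.099, 0.025], np.float32(-16.9))]
top handle [(0.94, [261.0, 216.0], [0.5391, -0.0962], [0.153, 0.05], np.float32(-45.2))]
top mould_box [(0.57, [352.0, 245.0], [0.4583, -0.3891], [0.057, 0.108], np.float32(4.9))]
side jig [(0.78, [247.0, 183.0], [0.5595, 0.0281], [0.167, 0.327], np.float32(2.2))]
side press_mould [(0.96, [273.0, 135.0], [0.6442, 0.2702], [0.064, 0.195], np.float32(11.6)), (0.68, [220.0, 139.0], [0.4524, 0.2412], [0.061, 0.193], np.float32(14.6)), (0.29, [247.0, 183.0], [0.5633, 0.0231], [0.159, 0.322], np.float32(1.1))]
side shaping_stick [(0.51, [247.0, 172.0], [0.5692, 0.022], [0.113, 0.027], np.float32(-15.6))]
side handle [(0.76, [236.0, 197.0], [0.552, -0.1123], [0.144, 0.053], np.float32(-36.1))]
side mould_box [(0.83, [187.0, 287.0], [0.4614, -0.4038], [0.062, 0.116], np.float32(3.5))]
```

View pics/crop1.png

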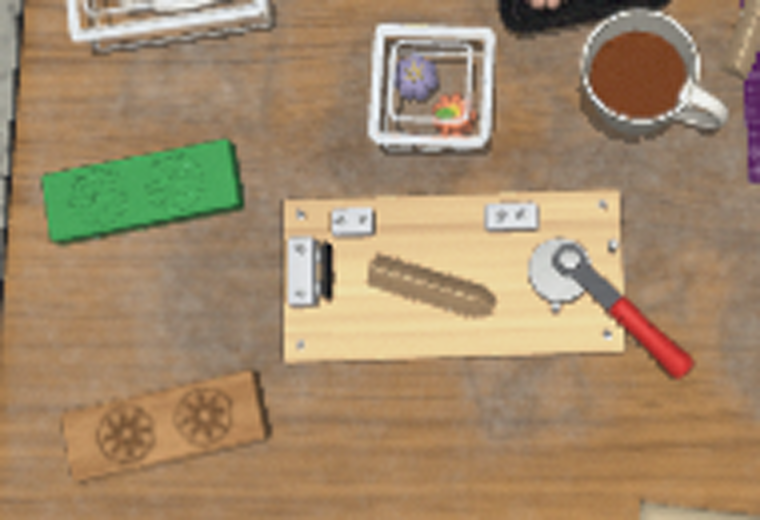

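The crop shows the jig base with corners at about (284,200), (621,190), (624,350) and (284,361). The lever is about 45° open, the stick lies slanted in the bed, and the brown mould with two carved flowers is at crop (165,425), so that is the one meant. Now the jig pose fit.

```bash
cat > jigfit.py <<'E'
from h import *
from scipy.optimize import least_squares
def fit(P,W):
    f=lambda v:(np.c_[np.cos(v[2])*P[:,0]-np.sin(v[2])*P[:,1]+v[0],np.sin(v[2])*P[:,0]+np.cos(v[2])*P[:,1]+v[1]]-W).ravel()
    r=least_squares(f,[.577,.02,0],loss='soft_l1',f_scale=.002); return r.x,f(r.x).reshape(-1,2)
E
python3 - <<'E'
from jigfit import *
g=lambda a:(np.array(a,float)-1.5)/4+[110,140]
P=np.array([(64,150),(64,-130),(-72,-130),(-72,150)])/1000.
W=to_plane("top",g([(284,200),(621,190),(624,350),(284,361)]),.018)
# pad face edges at top z=.040: right edge x~332 from y 243..300 ; dog inner face bottoms at top z=.038
P2=np.array([(29,107),(29,73),(29,-18),(29,-62)])/1000.
W2=to_plane("top",g([(332,235),(374,235),(487,230),(538,229)]),.038)
print(fit(P,W)); print(fit(np.r_[P,P2],np.r_[W,W2]))
print("pad",to_plane("top",g([(331,245),(331,298)]),.039))
print("pivot",to_plane("top",g([(568,259)]),.05), "handle end",to_plane("top",g([(684,368)]),.0485))
print("disc centre", to_plane("top",g([(556,270)]),.042))
# averages of place_of
for l in ["jig","bed","stop_pad","handle"]:
    print(l,[np.round(finder.place_of(c,l)[0]['location'],4) for c in("top","side")])
for cam in ("top",):
    eyes.get_image(cam)
    for l in ["jig","bed","stop_pad","handle","press_mould","shaping_stick"]:
        print(l,[np.round(d['location'],4) for d in finder.place_of(cam,l)][:2])
E
```

```text
(array([0.58098106, 0.01734847, 0.03290973]), array([[ 1.60805746e-03,  5.88396533e-04],
       [ 1.48090407e-03,  8.93340710e-05],
       [-2.01886454e-03, -2.41205475e-03],
       [-1.18979365e-03,  9.88078297e-04]]))
(array([0.58060622, 0.01710156, 0.0336546 ]), array([[ 1.11996359e-03,  3.85412793e-04],
       [ 1.20125615e-03, -1.06709574e-04],
       [-2.29514155e-03, -2.70934358e-03],
       [-1.67451662e-03,  6.83849376e-04],
       [ 5.80263969e-06,  3.95867092e-04],
       [ 1.02787926e-03,  5.32715804e-04],
       [-3.29977485e-04,  1.14366997e-03],
       [ 1.91219884e-04, -1.51136303e-03]]))
pad [[0.59763049 0.12500901]
 [0.55454497 0.1236681 ]]
pivot [[ 0.58530964 -0.06672467]] handle end [[ 0.49882953 -0.15863521]]
disc centre [[ 0.57749579 -0.05712827]]
jig [array([0.5797, 0.0187, 0.0009]), array([0.5759, 0.0206, 0.0007])]
bed [array([0.5759, 0.0467, 0.017 ]), array([0.5819, 0.0445, 0.0162])]
stop_pad [array([0.5746, 0.1244, 0.0147]), array([0.5729, 0.1335, 0.0182])]
handle [array([ 0.5134, -0.1442,  0.0457]), array([ 0.5111, -0.1404,  0.0419])]
jig [array([0.5789, 0.0182, 0.    ])]
bed [array([0.5785, 0.0449, 0.0175])]
stop_pad [array([0.5737, 0.1272, 0.0194])]
handle [array([ 0.513 , -0.1433,  0.049 ])]
press_mould [array([ 0.45  ,  0.2596, -0.0063]), array([ 0.6453,  0.2892, -0.0021])]
shaping_stick [array([0.5605, 0.046 , 0.0166])]
```

Emit:
{"api": "carry_out", "payload": {"motion": [[[0.028,0.051,0,0,0,7.5,-1],[0.056,0.102,0,0,0,15,-1],[0.084,0.153,0,0,0,22.5,-1],[0.112,0.204,0,0,0,30,-1],[0.14,0.256,0,0,0,37.5,-1],[0.168,0.307,0,0,0,45,-1],[0.196,0.358,0,0,0,52.5,-1],[0.224,0.41,0,0,0,60,-1],[0.252,0.461,-0.02,0,0,67.5,-1],[0.28,0.512,-0.05,0,0,75,-1]]], "newtons": 20}}

```text
clock: 3.6
eef_pos: [0.4703, -0.1108, 0.1176]
tcp_rot: [2.177, 2.261, 0.003]
contact_force: [0.4, -0.8, -0.3]
finger_gap: 0.0008
```

Emit:
{"api": "carry_out", "payload": {"motion": [[[0,0,-0.05,0,0,0,-1],[0,0,-0.086,0,0,0,-1],[0.02,-0.011,-0.086,0,0,0,-1],[0.034,-0.021,-0.086,0,0,0,-1],[0.046,-0.032,-0.086,0,0,0,-1],[0.058,-0.044,-0.086,0,0,0,-1],[0.072,-0.053,-0.086,0,0,0,-1],[0.086,-0.057,-0.086,0,0,0,-1],[0.095,-0.058,-0.086,0,0,0,-1],[0.097,-0.058,-0.086,0,0,0,-1]]]}}

```text
clock: 4.85
eef_pos: [0.5657, -0.1698, 0.0311]
tcp_rot: [2.183, 2.259, 0.001]
contact_force: [-0.6, 0.6, -0.5]
finger_gap: 0.0001
```

```bash
python3 - <<'E'
from h import *
pose()
for c in("top","side"):
    im=eyes.get_image(c)
    print(c,[np.round(d['location'],4) for d in finder.place_of(c,"handle")][:2])
    if c=="side": cv2.imwrite("pics/s1.png",cv2.resize(im[110:240,180:360,::-1],None,fx=4,fy=4))
E
```

```text
4.85 [ 0.5657 -0.1698  0.0311] [2.183e+00 2.259e+00 1.000e-03] gap 0.0001 F [-0.6  0.6 -0.5]
top [array([ 0.5092, -0.1439,  0.0472])]
side [array([ 0.5128, -0.1406,  0.0446])]
```

View pics/s1.png

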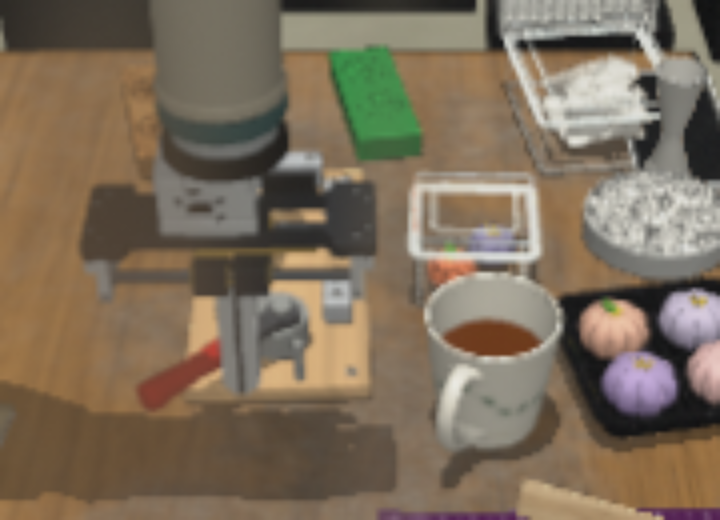

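The picture shows the fingers, tip at crop (240,390), already on the near side of the lever. The red handle still points to (150,395), so the lever hasn't moved and the fingers passed over it while still descending. I'll go back up and redo the descent first.

Emit:
{"api": "carry_out", "payload": {"motion": [[[0,0,0.05,0,0,0,-1],[-0.01,0.005,0.065,0,0,0,-1],[-0.05,0.03,0.065,0,0,0,-1],[-0.097,0.062,0.065,0,0,0,-1],[-0.097,0.062,0.03,0,0,0,-1],[-0.097,0.062,0,0,0,0,-1],[-0.097,0.062,0,0,0,0,-1]]]}}

```text
clock: 5.92
eef_pos: [0.4655, -0.1075, 0.0297]
tcp_rot: [-2.18, -2.257, 0.005]
contact_force: [-0.2, -0.0, -0.6]
finger_gap: 0.0007
```

```bash
python3 - <<'E'
from h import *
pose()
for c in("top","side"):
    im=eyes.get_image(c)
    print(c,[np.round(d['location'],4) for d in finder.place_of(c,"handle")][:2])
    if c=="side": cv2.imwrite("pics/s2.png",cv2.resize(im[110:240,180:360,::-1],None,fx=4,fy=4))
    C=eyes.calibration(c); X=np.array(C['R'])@sense()['eef_pos']+C['t']; print("tcp px",X[:2]/X[2]@np.diag([1,1])*C['camera_matrix'][0][0]+[C['camera_matrix'][0][2],C['camera_matrix'][1][2]])
E
```

```text
5.92 [ 0.4655 -0.1075  0.0297] [-2.18  -2.257  0.005] gap 0.0007 F [-0.2 -0.  -0.6]
top []
tcp px [264.4183677  241.69722606]
side []
tcp px [209.33664844 201.21502527]
```

View pics/s2.png

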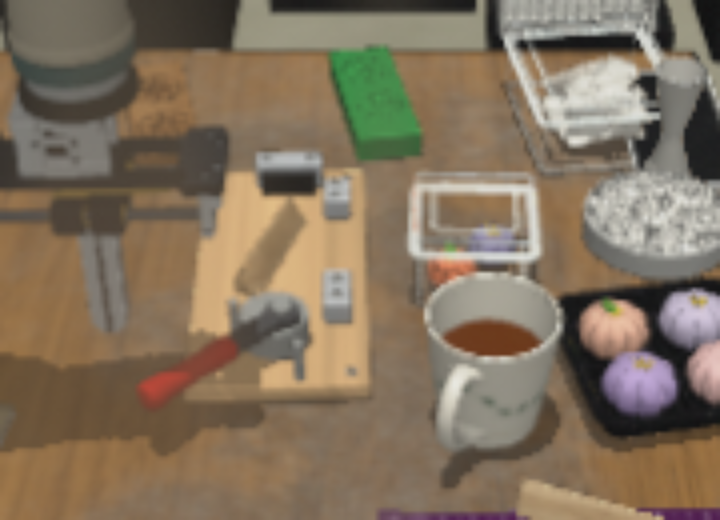

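```bash
cat >> h.py <<'E'
def proj(cam,X):
    c=eyes.calibration(cam)
    R=np.array(c['R']);t=np.array(c['t'])
    return cv2.projectPoints(np.float64(X).reshape(-1,1,3),cv2.Rodrigues(R)[0],t,np.array(c['camera_matrix']),np.array([c['k1'],0,0,0,0.]))[0].reshape(-1,2)
E
python3 - <<'E'
from h import *
for X in ([.5657,-.1698,.0311],[.4655,-.1075,.0297]):
    for dz in (0,.01,.02,.03,.04): print(dz,((proj("side",np.array(X)+[0,0,dz])-[180,110])*4).round())
# green block/mug sanity: jig corner
print(((proj("side",[[.580+.064+.0043,.018-.130+.002,.018],[.580-.072+.0043,.018-.130-.0024,.018]])-[180,110])*4).round())
E
```

```text
0 [[245. 427.]]
0.01 [[244. 416.]]
0.02 [[244. 405.]]
0.03 [[243. 394.]]
0.04 [[242. 383.]]
0 [[113. 367.]]
0.01 [[112. 356.]]
0.02 [[110. 345.]]
0.03 [[109. 335.]]
0.04 [[107. 324.]]
[[368. 384.]
 [178. 386.]]
```

In both pictures the fingertips appear about 33 mm higher than the reported TCP, which explains passing over the handle. I'll probe the bare table here to check this by touch.

Emit:
{"api": "carry_out", "payload": {"motion": [[[0,0,-0.008,0,0,0,-1],[0,0,-0.014,0,0,0,-1],[0,0,-0.019,0,0,0,-1],[0,0,-0.022,0,0,0,-1],[0,0,-0.022,0,0,0,-1]]]}}

```text
clock: 6.75
eef_pos: [0.468, -0.108, 0.0088]
tcp_rot: [-2.183, -2.259, 0.0]
contact_force: [0.8, 0.2, -1.1]
finger_gap: 0.0004
```

Emit:
{"api": "carry_out", "payload": {"motion": [[[0,0,-0.004,0,0,0,-1],[0,0,-0.008,0,0,0,-1],[0,0,-0.012,0,0,0,-1],[0,0,-0.015,0,0,0,-1],[0,0,-0.015,0,0,0,-1]]]}}

```text
clock: 7.38
eef_pos: [0.468, -0.108, -0.0061]
tcp_rot: [-2.183, -2.259, 0.0]
contact_force: [0.6, 0.3, 0.2]
finger_gap: 0.0004
```

Emit:
{"api": "carry_out", "payload": {"motion": [[[0,0,-0.006,0,0,0,-1],[0,0,-0.01,0,0,0,-1],[0,0,-0.013,0,0,0,-1],[0,0,-0.016,0,0,0,-1],[0,0,-0.016,0,0,0,-1]]]}}

```text
clock: 8.0
eef_pos: [0.4681, -0.108, -0.0221]
tcp_rot: [-2.183, -2.259, 0.0]
contact_force: [0.6, -0.3, 0.9]
finger_gap: 0.0006
```

Emit:
{"api": "carry_out", "payload": {"motion": [[[0,0,-0.003,0,0,0,-1],[0,0,-0.006,0,0,0,-1],[0,0,-0.008,0,0,0,-1],[0,0,-0.008,0,0,0,-1]]]}}

```text
clock: 8.5
eef_pos: [0.4681, -0.108, -0.0301]
tcp_rot: [-2.183, -2.259, 0.0]
contact_force: [-0.5, 0.2, 0.3]
finger_gap: 0.0006
```

Emit:
{"api": "carry_out", "payload": {"motion": [[[0,0,-0.002,0,0,0,-1],[0,0,-0.004,0,0,0,-1],[0,0,-0.006,0,0,0,-1],[0,0,-0.006,0,0,0,-1]]]}}

```text
clock: 9.0
eef_pos: [0.4681, -0.108, -0.036]
tcp_rot: [-2.183, -2.259, 0.0]
contact_force: [1.4, 0.9, 0.7]
finger_gap: 0.0005
```

```bash
python3 - <<'E'
from h import *
pose()
im=eyes.get_image("side"); cv2.imwrite("pics/s3.png",cv2.resize(im[110:240,180:360,::-1],None,fx=4,fy=4))
print(((proj("side",sense()['eef_pos']+np.array([[0,0,0],[0,0,.034]]))-[180,110])*4).round())
E
```

```text
9.0 [ 0.4681 -0.108  -0.036 ] [-2.183 -2.259  0.   ] gap 0.0005 F [1.4 0.9 0.7]
[[126. 433.]
 [122. 400.]]
```

View pics/s3.png

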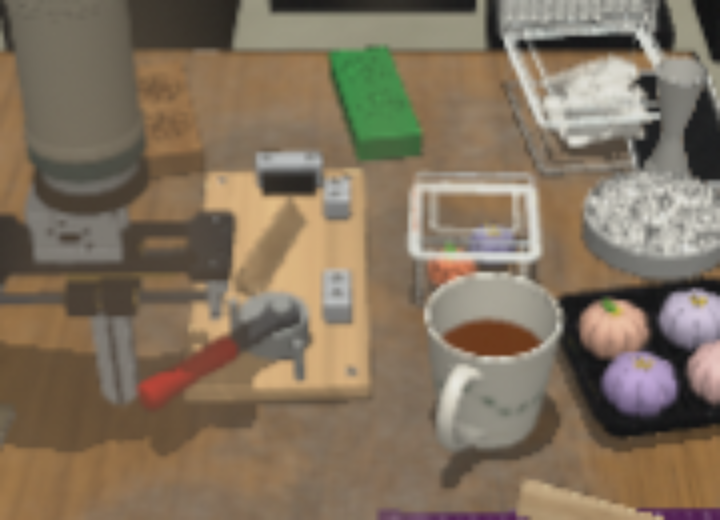

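Emit:
{"api": "carry_out", "payload": {"motion": [[[0,0,-0.002,0,0,0,-1],[0,0,-0.003,0,0,0,-1],[0,0,-0.004,0,0,0,-1],[0,0,-0.004,0,0,0,-1]]]}}

```text
clock: 9.55
eef_pos: [0.4683, -0.1081, -0.0394]
tcp_rot: [2.183, 2.259, -0.0]
contact_force: [0.2, -0.1, 5.6]
finger_gap: 0.0007
```

Touch came at a reported z of −0.039, so the real tip height is reported z + 0.039. I'll use that from here on. Now swing the lever open.

Emit:
{"api": "carry_out", "payload": {"motion": [[[0,0,0.031,0,0,0,-1],[0.018,-0.01,0.031,0,0,0,-1],[0.031,-0.018,0.031,0,0,0,-1],[0.042,-0.029,0.031,0,0,0,-1],[0.052,-0.038,0.031,0,0,0,-1],[0.062,-0.047,0.031,0,0,0,-1],[0.073,-0.054,0.031,0,0,0,-1],[0.085,-0.059,0.031,0,0,0,-1],[0.095,-0.061,0.031,0,0,0,-1],[0.099,-0.061,0.031,0,0,0,-1]]]}}

```text
clock: 10.8
eef_pos: [0.5657, -0.1698, -0.0092]
tcp_rot: [-2.182, -2.257, 0.005]
contact_force: [-9.3, 0.3, 6.0]
finger_gap: 0.0001
```

```bash
python3 - <<'E'
from h import *
pose()
for c in("top","side"):
    im=eyes.get_image(c)
    print(c,[np.round(d['location'],4) for d in finder.place_of(c,"handle")][:2])
E
```

```text
10.8 [ 0.5657 -0.1698 -0.0092] [-2.182 -2.257  0.005] gap 0.0001 F [-9.3  0.3  6. ]
top []
side [array([ 0.5869, -0.1718,  0.0461]), array([ 0.4573, -0.4037,  0.0038])]
```

Emit:
{"api": "carry_out", "payload": {"motion": [[[0.002,0,0,0,0,0,-1],[0.002,0,0,0,0,0,-1],[-0.02,0,0,0,0,0,-1],[-0.02,0,0.05,0,0,0,-0.5],[-0.015,0.06,0.07,0,0,-9,0],[-0.01,0.12,0.07,0,0,-19,0.28],[-0.005,0.175,0.07,0,0,-19,0.28],[-0.005,0.2135,0.07,0,0,-19,0.28],[-0.005,0.2135,0.07,0,0,-19,0.28]]]}}

```text
clock: 12.12
eef_pos: [0.5643, 0.0498, 0.062]
tcp_rot: [2.519, 1.876, 0.009]
contact_force: [-0.6, -0.7, 0.6]
finger_gap: 0.0571
```

```bash
python3 - <<'E'
from h import *
pose()
for c in("top","side"):
    im=eyes.get_image(c)
    print(c,[np.round(d['location'],4) for d in finder.place_of(c,"handle")][:2],[np.round(d['location'],4) for d in finder.place_of(c,"shaping_stick")][:2])
    if c=="side": cv2.imwrite("pics/s4.png",cv2.resize(im[110:240,180:360,::-1],None,fx=4,fy=4))
E
```

```text
12.12 [0.5643 0.0498 0.062 ] [2.519 1.876 0.009] gap 0.0571 F [-0.6 -0.7  0.6]
top [array([ 0.5886, -0.1737,  0.0494])] [array([0.5616, 0.0425, 0.0207])]
side [array([ 0.5883, -0.1711,  0.0452])] [array([ 7.253e-01,  4.420e-02, -5.000e-04]), array([0.5643, 0.0442, 0.0198])]
```

View pics/s4.png

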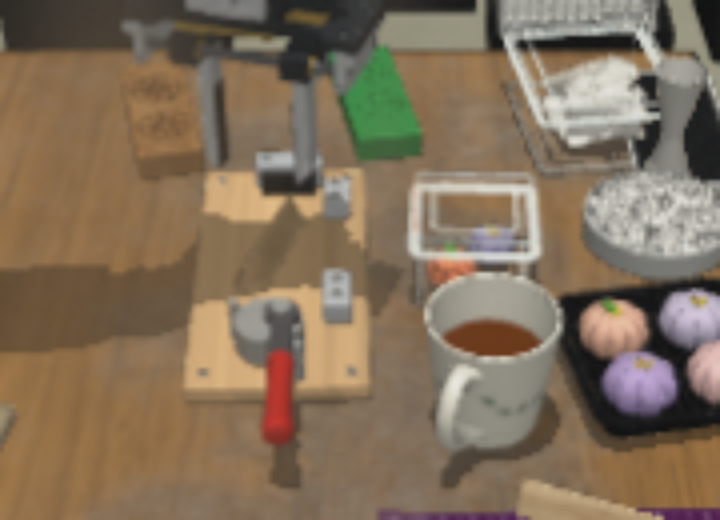

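The lever points along jig −y, handle at crop (280,400). The open fingers straddle the stick, with tips at (218,165) and (304,188). Now descend and grip.

```bash
python3 - <<'E'
from h import *
a=np.radians(-16.7); j=np.array([np.cos(a),np.sin(a),0])*(.0571/2+.006)
for zo in (.030,.039,.045): print(zo,((proj("side",np.array([.5643,.0498,.062+zo])+np.array([-j,j]))-[180,110])*4).round().tolist())
E
```

```text
0.03 [[221.0, 165.0], [304.0, 180.0]]
0.039 [[220.0, 155.0], [304.0, 170.0]]
0.045 [[219.0, 149.0], [304.0, 163.0]]
```

Emit:
{"api": "carry_out", "payload": {"motion": [[[0,0,-0.03,0,0,0,0.28],[0,0,-0.055,0,0,0,0.28],[0,0,-0.072,0,0,0,0.28],[0,0,-0.079,0,0,0,0.28],[0,0,-0.079,0,0,0,0.28]]]}}

```text
clock: 13.05
eef_pos: [0.5623, 0.0442, -0.018]
tcp_rot: [-2.527, -1.867, 0.0]
contact_force: [0.2, 0.2, 0.4]
finger_gap: 0.06
```

Emit:
{"api": "carry_out", "payload": {"motion": [[[0,0,0,0,0,0,-0.7],[0,0,0,0,0,0,-0.7],[0,0,0,0,0,0,-0.7],[0,0,0,0,0,0,-0.7]]], "newtons": 25}}

```text
clock: 13.55
eef_pos: [0.5626, 0.0444, -0.0176]
tcp_rot: [2.526, 1.867, 0.001]
contact_force: [0.0, 0.1, -0.2]
finger_gap: 0.024
```

Emit:
{"api": "carry_out", "payload": {"motion": [[[0,0,0.03,0,0,0,-0.7],[0,0,0.06,0,0,0,-0.7],[-0.01,0,0.06,0,0,0,-0.7],[-0.05,0.002,0.06,0,0,8,-0.7],[-0.1,0.004,0.055,0,0,17,-0.7],[-0.132,0.006,0.035,0,0,17,-0.7],[-0.132,0.006,0.008,0,0,17,-0.7],[-0.132,0.006,-0.01,0,0,17,-0.7],[-0.132,0.006,-0.016,0,0,17,-0.7],[-0.132,0.006,-0.016,0,0,17,-0.7]]]}}

```text
clock: 14.8
eef_pos: [0.4284, 0.0504, -0.0348]
tcp_rot: [-2.22, -2.219, 0.003]
contact_force: [-0.5, -0.4, -0.5]
finger_gap: 0.0237
```

Emit:
{"api": "carry_out", "payload": {"motion": [[[0,0,-0.002,0,0,0,-0.7],[0,0,-0.002,0,0,0,0.2],[0,0,-0.002,0,0,0,0.2],[0,0,-0.002,0,0,0,0.2],[0,0,0.03,0,0,0,0.3],[0,0,0.08,0,0,0,0.6],[0,0.05,0.1,0,0,4,1],[0.005,0.1,0.1,0,0,8,1]]]}}

```text
clock: 15.8
eef_pos: [0.4368, 0.1508, 0.068]
tcp_rot: [2.063, 2.367, 0.005]
contact_force: [0.6, 0.4, 0.5]
finger_gap: 0.088
```

```bash
python3 - <<'E'
from h import *
pose()
for c in("top","side"):
    im=eyes.get_image(c)
    for l,z in(("shaping_stick",.025),("press_mould",.027)):
        print(c,l,[np.round(d['location'],4).tolist() for d in finder.place_of(c,l)][:3]); print(rect(c,l,z))
E
```

```text
15.8 [0.4368 0.1508 0.068 ] [2.063 2.367 0.005] gap 0.088 F [0.6 0.4 0.5]
top shaping_stick [[0.4258, 0.0522, 0.0013]]
[(0.57, [215.0, 253.0], [0.4316, 0.0499], [0.025, 0.103], np.float32(0.3)), (0.41, [190.0, 208.0], [0.5763, 0.1328], [0.04, 0.01], np.float32(-88.2))]
top press_mould [[0.645, 0.2866, -0.002]]
[(0.85, [145.0, 188.0], [0.6434, 0.287], [0.065, 0.164], np.float32(11.7))]
side shaping_stick [[0.4289, 0.0477, -0.0001]]
[(0.72, [205.0, 174.0], [0.4362, 0.033], [0.029, 0.127], np.float32(0.7))]
side press_mould [[0.6455, 0.2915, 0.0033], [0.4565, 0.2641, 0.0017]]
[(0.71, [273.0, 135.0], [0.6443, 0.2702], [0.064, 0.194], np.float32(11.8)), (0.62, [220.0, 140.0], [0.455, 0.241], [0.063, 0.195], np.float32(13.1))]
```

Emit:
{"api": "carry_out", "payload": {"motion": [[[0.008,0.055,0,0,0,3,1],[0.0185,0.1105,0,0,0,5,1],[0.0185,0.1105,-0.03,0,0,5,1],[0.0185,0.1105,-0.06,0,0,5,1],[0.0185,0.1105,-0.085,0,0,5,1],[0.0185,0.1105,-0.098,0,0,5,1],[0.0185,0.1105,-0.101,0,0,5,1],[0.0185,0.1105,-0.101,0,0,5,1]]]}}

```text
clock: 17.3
eef_pos: [0.4541, 0.2611, -0.0344]
tcp_rot: [1.957, 2.457, 0.001]
contact_force: [0.7, -0.4, 0.0]
finger_gap: 0.094
```

Emit:
{"api": "carry_out", "payload": {"motion": [[[0,0,0,0,0,0,-0.2],[0,0,0,0,0,0,-0.2],[0,0,0,0,0,0,-0.2],[0,0,0,0,0,0,-0.2]]], "newtons": 30}}

```text
clock: 17.8
eef_pos: [0.4534, 0.2608, -0.0347]
tcp_rot: [-1.957, -2.458, 0.001]
contact_force: [0.6, 0.1, 3.9]
finger_gap: 0.0577
```

Emit:
{"api": "carry_out", "payload": {"motion": [[[0,0,0.04,0,0,0,-0.2],[0,0,0.075,0,0,0,-0.2],[0.03,-0.05,0.08,0,0,-4,-0.2],[0.06,-0.105,0.08,0,0,-8,-0.2],[0.09,-0.16,0.08,0,0,-11,-0.2],[0.115,-0.2,0.08,0,0,-11,-0.2],[0.1225,-0.2185,0.075,0,0,-11,-0.2],[0.1225,-0.2185,0.07,0,0,-11,-0.2],[0.1225,-0.2185,0.07,0,0,-11,-0.2]]]}}

```text
clock: 18.92
eef_pos: [0.5746, 0.0451, 0.0346]
tcp_rot: [-2.178, -2.261, 0.0]
contact_force: [-0.2, 0.9, -0.8]
finger_gap: 0.058
```

```bash
python3 - <<'E'
from h import *
pose()
for c in("side","top"):
    im=eyes.get_image(c)
    for l,z in(("press_mould",.097),):
        print(c,l,[(round(d['conf'],2),np.round(d['location'],4).tolist()) for d in finder.place_of(c,l)][:3]); print(rect(c,l,z))
    if c=="top": a=cv2.resize(im[180:250,160:290,::-1],None,fx=6,fy=6,interpolation=cv2.INTER_CUBIC); cv2.imwrite("pics/t5.png",a)
    else: b=cv2.resize(im[120:220,200:330,::-1],None,fx=6,fy=6,interpolation=cv2.INTER_CUBIC); cv2.imwrite("pics/s5.png",b)
E
```

```text
18.93 [0.5746 0.0451 0.0346] [-2.178 -2.261  0.   ] gap 0.058 F [-0.2  0.9 -0.8]
side press_mould [(0.88, [0.5788, 0.0442, 0.0691]), (0.6, [0.6433, 0.2915, 0.0005]), (0.37, [0.5789, 0.0201, 0.0014])]
[(0.93, [248.0, 158.0], [0.5735, 0.0256], [0.06, 0.188], np.float32(4.6)), (0.53, [275.0, 140.0], [0.6526, 0.1224], [0.054, 0.111], np.float32(13.0)), (0.24, [248.0, 201.0], [0.5828, -0.1799], [0.046, 0.143], np.float32(3.0)), (0.18, [250.0, 184.0], [0.5858, -0.1017], [0.121, 0.298], np.float32(2.4))]
top press_mould [(0.81, [0.6425, 0.2876, -0.0034])]
[(0.87, [145.0, 188.0], [0.6291, 0.2641], [0.061, 0.152], np.float32(10.9)), (0.43, [192.0, 213.0], [0.5506, 0.1146], [0.007, 0.004], np.float32(-44.1))]
```

View pics/t5.png

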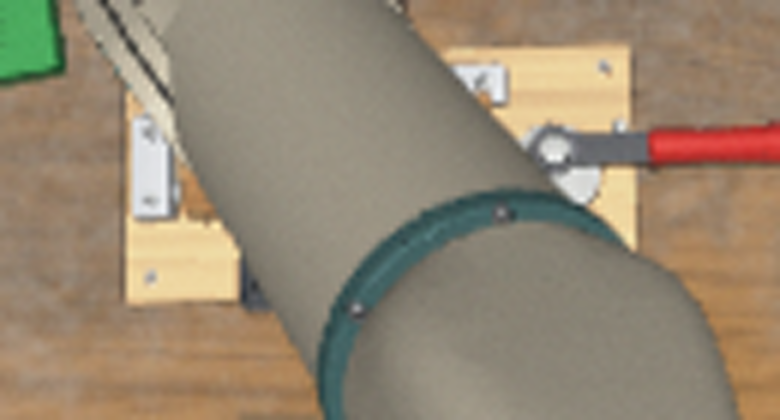

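View pics/s5.png

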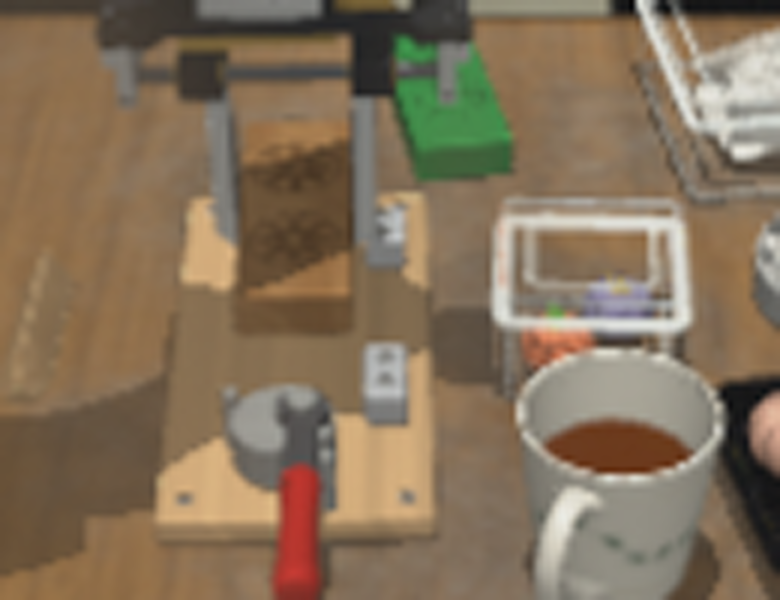

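The side view shows the mould held level over the bed, carved side up. Its top face has corners near crop (247,120), (350,120), (351,298) and (240,298). The top view is mostly hidden by the arm. Computing the offset along y.

```bash
python3 - <<'E'
from jigfit import *
pose()
s=lambda a:(np.array(a,float)-2.5)/6+[200,120]
W=to_plane("side",s([(247,120),(350,120),(351,298),(240,298)]),.096); print(W.round(4).tolist(),W.mean(0).round(4))
print("bottom front",to_plane("side",s([(238,332),(351,332)]),.069).round(4).tolist())
# jig corners in side picture: front top edge, back top edge
Q=to_plane("side",s([(158,522),(433,522)]),.018); print("jig front corners",Q.round(4).tolist())
# cam disc back edge (toward bed) top z=.042
print("cam back edge",to_plane("side",s([(278,385)]),.042).round(4), "dog front/back edges z.038", to_plane("side",s([(364,403),(405,403),(364,343),(405,343)]),.038).round(4).tolist())
t=lambda a:(np.array(a,float)-2.5)/6+[160,180]
W=to_plane("top",t([(631,46),(637,250),(126,303)]),.018);print("top jig corners TR,BRedge,BL",W.round(4).tolist())
P=np.array([(64,-130),(-72,150)])/1000.; print(fit(P,W[[0,2]]))
print("end block inner edge z.042",to_plane("top",t([(170,118),(175,215)]),.042).round(4).tolist())
print("cam pivot", to_plane("top",t([(557,150)]),.05), "dog corner",to_plane("top",t([(507,103),(507,66)]),.038).round(4).tolist())
v=[.580,.018,.033];R=np.array([[np.cos(v[2]),-np.sin(v[2])],[np.sin(v[2]),np.cos(v[2])]])
for n,p in dict(camedge=(0,-.059),padface=(0,.108),endblk=(0,.120),dogface_a=(.029,-.062),dogface_b=(.029,-.018),front=(-.072,-.13),pivot=(0,-.086),TR=(.064,-.13)).items(): print(n,(R@p+v[:2]).round(4))
l=finder.place_of("side","bed");print("bed",[np.round(d['location'],4) for d in l][:2])
E
```

```text
19.23 [0.5761 0.0435 0.0354] [2.181e+00 2.261e+00 1.000e-03] gap 0.0581 F [-0.1 -0.4 -1.2]
[[0.5438, 0.1217], [0.5992, 0.122], [0.6072, -0.039], [0.5537, -0.0397]] [0.5759 0.0413]
bottom front [[0.5504, -0.0311], [0.6061, -0.0304]]
jig front corners [[0.5162, -0.1147], [0.6477, -0.1124]]
cam back edge [[ 0.5695 -0.0388]] dog front/back edges z.038 [[0.6125, -0.0474], [0.6327, -0.0471], [0.6104, 0.0013], [0.6314, 0.0016]]
top jig corners TR,BRedge,BL [[0.6473, -0.1101], [0.5345, -0.113], [0.5046, 0.164]]
(array([0.58023263, 0.01705094, 0.02757525]), array([[ 0.00047297, -0.00098645],
       [-0.00047297,  0.00098645]]))
end block inner edge z.042 [[0.6024, 0.1391], [0.55, 0.1347]]
cam pivot [[ 0.58464574 -0.069256  ]] dog corner [[0.6119, -0.0422], [0.6322, -0.0421]]
camedge [ 0.5819 -0.041 ]
padface [0.5764 0.1259]
endblk [0.576  0.1379]
dogface_a [ 0.611 -0.043]
dogface_b [0.6096 0.001 ]
front [ 0.5123 -0.1143]
pivot [ 0.5828 -0.068 ]
TR [ 0.6483 -0.1098]
bed [array([0.5788, 0.0464, 0.0159])]
```

Emit:
{"api": "carry_out", "payload": {"motion": [[[0,0,-0.015,0,0,0,-0.2],[0,0,-0.024,0,0,0,-0.2],[0,0,-0.03,0,0,0,-0.2],[0,0,-0.036,0,0,0,-0.2],[0,0,-0.039,0,0,0,-0.2],[0,0,-0.04,0,0,0,-0.2]]]}}

```text
clock: 20.02
eef_pos: [0.5762, 0.0424, -0.005]
tcp_rot: [-2.183, -2.259, 0.0]
contact_force: [-0.4, -0.8, -0.7]
finger_gap: 0.0579
```

Emit:
{"api": "carry_out", "payload": {"motion": [[[0,0,-0.005,0,0,0,-0.2],[0,0,-0.009,0,0,0,-0.2],[0,0,-0.011,0,0,0,-0.2],[0,0,-0.012,0,0,0,-0.2],[0,0,-0.012,0,0,0,-0.2]]]}}

```text
clock: 20.65
eef_pos: [0.5762, 0.0424, -0.0167]
tcp_rot: [2.183, 2.259, -0.0]
contact_force: [-1.1, -0.6, 0.6]
finger_gap: 0.0579
```

Emit:
{"api": "carry_out", "payload": {"motion": [[[0.001,0,-0.001,0,0,0,-0.2],[0.003,0,-0.001,0,0,0,-0.2],[0.004,0,-0.001,0,0,0,-0.2],[0.005,0,-0.001,0,0,0,-0.2],[0.005,0,-0.001,0,0,0,-0.2]]]}}

```text
clock: 21.28
eef_pos: [0.5759, 0.0423, -0.0167]
tcp_rot: [-2.18, -2.257, 0.012]
contact_force: [-14.2, -0.3, 20.7]
finger_gap: 0.0579
```

Emit:
{"api": "carry_out", "payload": {"motion": [[[-0.003,0,0.002,0,0,0,-0.2],[-0.003,0,0.002,0,0,0,-0.2],[-0.001,0,0.002,0,0,0,-0.2],[-0.001,0,0.002,0,0,0,-0.2]]]}}

```text
clock: 21.78
eef_pos: [0.5794, 0.0424, -0.0163]
tcp_rot: [-2.183, -2.257, 0.002]
contact_force: [-3.7, 0.1, 0.9]
finger_gap: 0.0579
```

```bash
python3 - <<'E'
from h import *
pose()
for c in("side","side","side"):
    im=eyes.get_image(c)
    for l in("press_mould","bed"):
        print(c,l,[(round(d['conf'],2),np.round(d['location'],4).tolist()) for d in finder.place_of(c,l)][:2])
cv2.imwrite("pics/s6.png",cv2.resize(im[120:220,200:330,::-1],None,fx=6,fy=6,interpolation=cv2.INTER_CUBIC))
pose()
E
```

```text
21.77 [ 0.5794  0.0424 -0.0163] [-2.183e+00 -2.257e+00  2.000e-03] gap 0.0579 F [-3.7  0.1  0.9]
side press_mould [(0.62, [0.6455, 0.2893, 0.0015]), (0.59, [0.5846, 0.0475, 0.0212])]
side bed [(0.82, [0.5796, 0.0445, 0.0171])]
side press_mould [(0.78, [0.5861, 0.0441, 0.0194]), (0.77, [0.643, 0.2895, 0.0032])]
side bed [(0.68, [0.5807, 0.0458, 0.0158])]
side press_mould [(0.7, [0.6484, 0.2894, 0.005]), (0.6, [0.58, 0.0453, 0.0226])]
side bed [(0.97, [0.5787, 0.0473, 0.0165])]
22.23 [ 0.5794  0.0423 -0.0162] [-2.183e+00 -2.258e+00  2.000e-03] gap 0.0579 F [-3.5  0.5 -0.7]
```

View pics/s6.png

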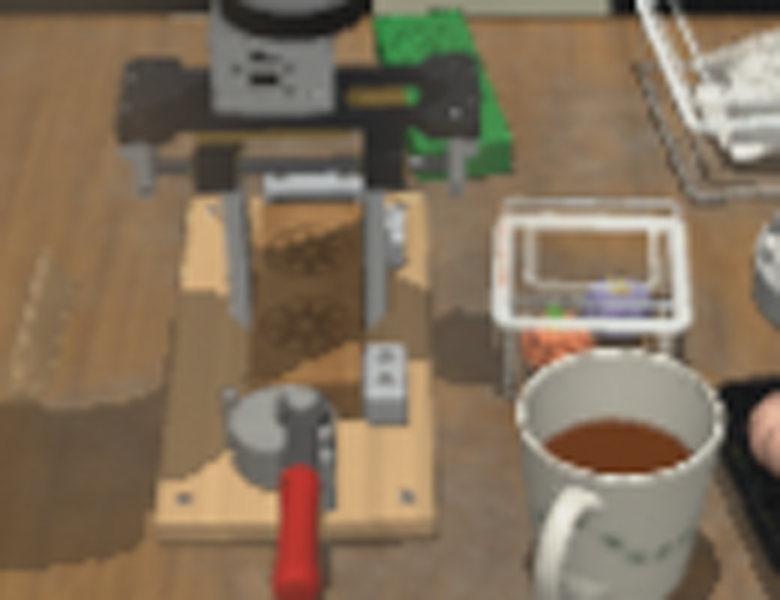

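The mould lies against both dogs, its right edge at crop (365,370), between cam and pad. The light −3.7 N in x means it is touching the dogs. Release, go up, shut the fingers and turn the jaws along y for the lever push.

Emit:
{"api": "carry_out", "payload": {"motion": [[[0,0,0,0,0,0,0.5],[0,0,0,0,0,0,0.5],[0,0,0,0,0,0,0.5],[0,0,0.03,0,0,0,0.5],[0,0,0.08,0,0,0,0.2],[0,0,0.115,0,0,0,-1],[0.01,-0.04,0.115,0,0,-10,-1],[0.02,-0.08,0.115,0,0,-20,-1],[0.03,-0.12,0.115,0,0,-30,-1],[0.037,-0.16,0.115,0,0,-40,-1]]]}}

```text
clock: 23.48
eef_pos: [0.6182, -0.119, 0.0995]
tcp_rot: [2.827, 1.368, 0.002]
contact_force: [0.4, -0.1, 0.2]
finger_gap: 0.0139
```

Emit:
{"api": "carry_out", "payload": {"motion": [[[0,-0.02,0,0,0,-10,-1],[0,-0.04,0,0,0,-20,-1],[0,-0.05,0,0,0,-30,-1],[0,-0.05,0,0,0,-40,-1],[0,-0.05,0,0,0,-48,-1],[0,-0.05,0,0,0,-48,-1]]]}}

```text
clock: 24.22
eef_pos: [0.6177, -0.1676, 0.0994]
tcp_rot: [3.139, 0.111, 0.001]
contact_force: [0.4, -0.8, -0.1]
finger_gap: 0.0007
```

```bash
python3 - <<'E'
from jigfit import *
pose(); print(np.round(sense()['q'],2))
for c in("top","side"):
    im=eyes.get_image(c)
    for l in("press_mould","handle","shaping_stick"):
        print(c,l,[(round(d['conf'],2),np.round(d['location'],4).tolist()) for d in finder.place_of(c,l)][:3])
    print(rect(c,"press_mould",.045))
    if c=="top": cv2.imwrite("pics/t7.png",cv2.resize(im[180:250,160:290,::-1],None,fx=6,fy=6,interpolation=cv2.INTER_CUBIC))
E
```

```text
24.23 [ 0.6177 -0.1676  0.0994] [3.139e+00 1.110e-01 1.000e-03] gap 0.0007 F [ 0.4 -0.8 -0.1]
[ 0.33  0.69 -0.18  1.61  0.15  0.85 -1.41]
top press_mould [(0.84, [0.5779, 0.0416, 0.0132]), (0.82, [0.6431, 0.2881, -0.0015])]
top handle [(0.53, [0.5857, -0.1707, 0.0457])]
top shaping_stick [(0.61, [0.4288, 0.0501, 0.001])]
[(0.65, [228.0, 209.0], [0.5738, -0.0036], [0.136, 0.329], np.float32(1.2)), (0.62, [218.0, 206.0], [0.5788, 0.0393], [0.059, 0.152], np.float32(2.3)), (0.61, [145.0, 188.0], [0.6387, 0.2793], [0.063, 0.159], np.float32(11.7))]
side press_mould [(0.67, [0.5845, 0.0425, 0.0206]), (0.56, [0.6434, 0.2911, 0.0036])]
side handle [(0.84, [0.5874, -0.1713, 0.0455])]
side shaping_stick [(0.56, [0.4294, 0.0518, 0.0007])]
[(0.85, [277.0, 137.0], [0.6531, 0.2371], [0.045, 0.18], np.float32(11.2)), (0.72, [248.0, 179.0], [0.5713, -0.0149], [0.045, 0.12], np.float32(17.2))]
```

Emit:
{"api": "carry_out", "payload": {"motion": [[[0,0,-0.04,0,0,0,-1],[0,0,-0.08,0,0,0,-1],[0,0,-0.108,0,0,0,-1],[0,0,-0.108,0,0,0,-1]]]}}

```text
clock: 25.22
eef_pos: [0.6151, -0.1671, -0.011]
tcp_rot: [-3.139, -0.109, 0.007]
contact_force: [-0.3, -0.1, 0.4]
finger_gap: 0.0003
```

Emit:
{"api": "carry_out", "payload": {"motion": [[[-0.012,0,0,0,0,0,-1],[-0.026,-0.002,0,0,0,0,-1],[-0.041,-0.002,0,0,0,0,-1],[-0.053,0,0,0,0,0,-1],[-0.065,0.002,0,0,0,0,-1],[-0.077,0.007,0,0,0,0,-1],[-0.088,0.013,0,0,0,0,-1],[-0.099,0.021,0,0,0,0,-1],[-0.109,0.03,0,0,0,0,-1],[-0.109,0.03,0,0,0,0,-1]]]}}

```text
clock: 26.48
eef_pos: [0.5104, -0.138, -0.0083]
tcp_rot: [3.138, 0.109, 0.007]
contact_force: [6.3, -2.1, -0.4]
finger_gap: 0.0007
```

Contact and motion as expected. Continue to the end stop.

Emit:
{"api": "carry_out", "payload": {"motion": [[[-0.009,0.011,0,0,0,0,-1],[-0.016,0.022,0,0,0,0,-1],[-0.021,0.033,0,0,0,0,-1],[-0.024,0.042,0,0,0,0,-1],[-0.024,0.046,0,0,0,0,-1],[-0.024,0.049,0,0,0,0,-1],[-0.024,0.05,0,0,0,0,-1]]]}}

```text
clock: 27.35
eef_pos: [0.487, -0.0925, -0.008]
tcp_rot: [3.134, 0.102, 0.009]
contact_force: [6.3, -11.2, 2.4]
finger_gap: 0.0003
```

```bash
python3 - <<'E'
from jigfit import *
pose()
for c in("top","side"):
    im=eyes.get_image(c)
    for l in("press_mould","handle"):
        print(c,l,[(round(d['conf'],2),np.round(d['location'],4).tolist()) for d in finder.place_of(c,l)][:3])
v=[.580,.018,.033];R=np.array([[np.cos(v[2]),-np.sin(v[2])],[np.sin(v[2]),np.cos(v[2])]])
print("expected handle",R@[-.105,-.086]+v[:2],"bed",R@[0,.03]+v[:2])
E
```

```text
27.35 [ 0.487  -0.0925 -0.008 ] [3.134 0.102 0.009] gap 0.0003 F [  6.3 -11.2   2.4]
top press_mould [(0.91, [0.6425, 0.288, 0.0007]), (0.87, [0.5829, 0.0525, 0.0129])]
top handle []
side press_mould [(0.83, [0.6434, 0.2885, 0.002]), (0.71, [0.5847, 0.0502, 0.0218])]
side handle [(0.89, [0.4784, -0.0689, 0.0474])]
expected handle [ 0.47789465 -0.07141755] bed [0.57901018 0.04798367]
```

Emit:
{"api": "carry_out", "payload": {"motion": [[[0,0.003,0,0,0,0,-1],[0,0.006,0,0,0,0,-1],[0,0.006,0,0,0,0,-1]]]}}

```text
clock: 28.02
eef_pos: [0.487, -0.0921, -0.0079]
tcp_rot: [3.129, 0.094, 0.009]
contact_force: [7.0, -22.7, 0.8]
finger_gap: 0.0005
```

It's firmly on the stop: the force doubled with only 0.4 mm of travel. Back off and check.

Emit:
{"api": "carry_out", "payload": {"motion": [[[0,-0.01,0,0,0,0,-1],[0,-0.04,0,0,0,0,-1],[-0.02,-0.07,0.03,0,0,0,-1],[-0.03,-0.11,0.08,0,0,0,-1],[-0.03,-0.16,0.12,0,0,0,-1],[-0.03,-0.2,0.12,0,0,0,-1],[-0.03,-0.2,0.12,0,0,0,-1]]]}}

```text
clock: 28.9
eef_pos: [0.4509, -0.2845, 0.1106]
tcp_rot: [3.14, 0.099, -0.006]
contact_force: [0.7, 0.8, 0.3]
finger_gap: 0.0005
```

```bash
python3 - <<'E'
from jigfit import *
pose()
for c in("top","side"):
    im=eyes.get_image(c)
    for l in("press_mould","handle","shaping_stick","mug","sweets_box","mould_box"):
        print(c,l,[(round(d['conf'],2),np.round(d['location'],4).tolist()) for d in finder.place_of(c,l)][:2])
    if c=="top": a=cv2.resize(im[180:280,160:290,::-1],None,fx=4.6,fy=4.6,interpolation=cv2.INTER_CUBIC); print(rect(c,"press_mould",.045),rect(c,"handle",.0485))
cv2.imwrite("pics/t8.png",a)
E
```

```text
28.9 [ 0.4509 -0.2845  0.1106] [ 3.14   0.099 -0.006] gap 0.0005 F [0.7 0.8 0.3]
top press_mould [(0.84, [0.6443, 0.2886, -0.0016])]
top handle [(0.73, [0.4782, -0.072, 0.0485])]
top shaping_stick [(0.71, [0.4238, 0.0507, -0.0009])]
top mug [(0.77, [0.7231, -0.1351, -0.0017])]
top sweets_box [(0.57, [0.7246, 0.0472, 0.0002])]
top mould_box []
[(0.93, [145.0, 188.0], [0.6394, 0.2795], [0.061, 0.159], np.float32(12.0)), (0.19, [226.0, 212.0], [0.5461, 0.0235], [0.186, 0.271], np.float32(2.1))] [(0.88, [251.0, 221.0], [0.5313, -0.0582], [0.156, 0.048], np.float32(-88.5))]
side press_mould [(0.85, [0.6468, 0.2886, 0.0025]), (0.66, [0.5824, 0.0513, 0.0205])]
side handle [(0.72, [0.4828, -0.0703, 0.0449]), (0.49, [0.4557, -0.4045, 0.0029])]
side shaping_stick [(0.52, [0.4285, 0.0526, -0.0016])]
side mug [(0.88, [0.728, -0.1324, -0.0017])]
side sweets_box [(0.78, [0.7269, 0.0411, 0.0001])]
side mould_box [(0.95, [0.4606, -0.4029, 0.0041])]
```

View pics/t8.png

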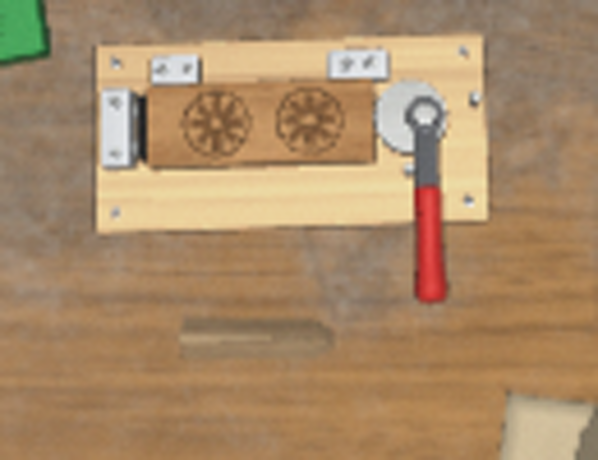

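The picture shows the mould carved face up, flush with both dogs at (175,82) and (358,79) and tight between the pad (142,128) and the cam (378,115). The lever points along −x at (430,240), and the stick lies on the table at (255,338), clear of the jig. Handing in.

```bash
python3 -c "
from bench import sign_off
print(sign_off())"
```

```text
the job is handed in; nothing more can be done
None
```

The mould is clamped in the jig and I handed the job in at about 29 s of the 72 s; `sign_off` reports no verdict. I swung the lever open, moved the stick out to the table, laid the mould against the dogs and pushed the lever to its end stop.

**Last checks**
- **Lever:** it is on its end stop. The handle was found at (0.478, −0.072) against an expected (0.478, −0.071). An extra push raised the force from 11 to 23 N with only 0.4 mm of travel.
- **Mould:** it lies carved face up, flush with both dogs, with the cam and the rubber pad touching its ends. I could not measure the pad force directly. The side camera put it about 5 mm from its nominal place, close to the 6 mm limit and close to that estimate's own error of about 4 mm. In the top picture it looks square and flush.
- **Stick:** it lies at about (0.43, 0.05) on the table, clear of the jig.
- **Bystanders:** the mug, sweets box and mould box were found within about 5 mm of their starting positions. The top camera missed the mould box in the last look, but the side camera saw it.

**What disagreed**
- **Tool height:** the reported height was about 39 mm lower than the real fingertips. My first lever swing therefore passed over the handle without touching it. I found the offset by touching the bare table and corrected for it from then on.
- **Sliding the mould:** my first try pressed it too hard on the bed (21 N), so I eased off and repeated it with light contact.
- **Pictures:** I viewed 11, one over the budget.

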